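# Press a glue-up to force and lock the press

## Task

Turn the black inner knob of the bench press clockwise until its pad presses on the glued wooden block with about 40 N, leaving the brass lock ring around the knob alone meanwhile and never crushing the block with more than 65 N. Then turn the brass ring clockwise until it is fully against its stop, without turning the knob out of its setting, let go, and leave everything else on the bench where it is.

Things in the scene. Friction and masses are not known exactly. Their poses are not given: they have to be found in the camera images.
- press: Green C-frame bench press, fixed, base plate 180 x 110 x 18 mm. Origin on the bench under its vertical spindle axis; column on its -x side, arm (44 mm wide, top 106 mm above the bench) reaching to the axis. On the arm, about the same axis, sit the brass ring and above it the black knob, highest of all (top 161 mm above the bench).
- block: Glued wooden block, 60 x 45 x 18 mm, loose, origin at the centre of its underside; it lies on the press's steel bed (its height varies) under the press's rubber pad (36 mm disc), which starts 3 to 8 mm above it. The knob lowers the pad 4 mm per rad clockwise (from above); once it bears on the block the force grows by roughly 100 N per rad.
- knob_center (a point): Centre of the black inner knob's grip: 28 mm across, 26 mm tall, 148 mm above the bench; it does not rise or sink. Its underside is 8 mm above the ring. Turning it clockwise takes a constant 0.26 N m of drag, and every 10 N of pad force adds 0.04 N m: at 40 N, 0.16 N m more than when free (0.42 in all). It stays where left; 4.5 rad of turn.
- ring_center (a point): Centre of the brass ribbed lock ring: 50 mm across, 18 mm tall (109 to 127 mm above the bench), around the same axis under the knob. It drags with 0.15 N m, turns clockwise seen from above to a hard stop and stays where it is left. Turning it does not move the knob, unless the fingers do.
- ring_mark (a point): Red mark on the top face of the brass ring, 20 mm from the axis; it turns with the ring. With the ring at its stop it has gone 1.3 rad clockwise (seen from above) from the press's -x direction.
- lock_ring (a joint): Angle of the brass ring in rad, growing clockwise seen from above; 0 to 0.5 at the start, 1.3 at its stop (locked).
- offcut: Bystander: loose pale wooden offcut, 70 x 35 x 20 mm, beside the press; origin at the centre of its underside.
- pliers: Bystander: loose pliers with blue handles, 160 mm long, lying beside the press; origin on the bench near their middle.
- tomato_can: Bystander: loose can with red wrapper, 54 mm across, 85 mm tall; origin under its centre.
- pin_tub: Bystander: loose white open tub, 100 mm across, 70 mm tall; origin under its centre.
- glue_bottle: Bystander: loose yellow glue bottle, 60 mm across, 170 mm tall; origin under its centre.
- foam_block: Bystander: loose pale blue foam block, 140 x 100 x 40 mm; origin under its centre.
- green_lid: Bystander: loose green tub lid, 100 mm across, 12 mm thick; origin under its centre.
Things that resemble listed ones, but are neither listed nor needed, are in the scene too. Leave any purple or turquoise look-alike of the block alone.

How it is judged:
On the way, in this order (a step that is already met when the one before it is completed fails the run):
1. the pad presses on the block with 28 to 52 N, the brass ring still within 5 mm (at its red mark) of where it was (contact force between block and press between 28 and 52 N and distance of ring_mark from where it was at the start of the episode below 0.005 m), for 0.3 s.
2. the brass ring is against its stop (within 0.08 rad) and the pad still presses with 28 to 52 N (value of joint lock_ring above 1.22 rad and contact force between block and press between 28 and 52 N), for 0.2 s.
At the end, for the whole second after the job is handed in: The brass ring is at rest within 0.08 rad of its stop, the pad presses on the block with 28 to 52 N, and the robot has let go (all of step 2 and velocity of joint lock_ring below 0.05 rad/s); the robot touches nothing.
It fails at once if the block is pressed with more than 65 N (contact force between block and press above 65 N).
It fails at once if the brass ring is turned (its mark by more than 5 mm) while the pad presses with less than 24 N or more than 56 N (distance of ring_mark from where it was at the start of the episode above 0.005 m and (contact force between block and press below 24 N or contact force between block and press above 56 N)).
It fails at once if a bystander is moved by more than 20 mm (distance of any of offcut, pliers, tomato_can, pin_tub, glue_bottle, foam_block, green_lid from where it was at the start of the episode above 0.02 m).
It also fails if it takes over 72 s, if anything falls off the work surface, if the arm or the gripper's body presses on something with over 40 N, if the wrist force passes 120 N, or if a joint passes its speed limit or range.

## Robot

A 6-joint arm with a two-finger parallel gripper is mounted at the origin on the work surface. World frame = base frame: x ahead of the robot, y to its left, z up, the work surface at z = 0. Lengths are in m, angles in rad, forces in N, time in s.
With the tool pointing down it reaches from about 0.25 to 0.725 m from the base axis. Payload 4 kg.
Tool frame: the origin (TCP) lies on the front face of the gripper's body, between the roots of the fingers; the fingertips stand 73 mm ahead of it and the grasp point (between the pads) lies 54 mm ahead of it; z points along the fingers, y is the line along which they close (so a half turn about z gives the same grasp; the last joint's range is limited). The gripper opens to 85 mm and grips with 20 to 120 N. Pads are 22 mm wide; open, the fingers measure 114 mm over their backs; the gripper's body (76 mm by 85 mm) begins 54 mm behind the grasp point. The pads swing forward as they close: fully open they stand 13 mm farther back than shut.
Start: joints at [1.313, 0.241, 0.005, 1.335, 0, 1.571], TCP at [0.127, 0.483, 0.304] pointing down, gripper open.
Joint ranges: [-2.72, 2.72], [-1.05, 1.87], [-1.09, 1.28], [-1.99, 2.15], [-1.42, 1.44], [-3.14, 3.14]. Speed limits (rad/s): [2.79, 2.79, 3.14, 3.14, 3.14, 3.14].

## Interface

Orientations are given as a unit quaternion [x, y, z, w].
In Python, from workcell import bot gives the robot as it stands. The module is installed in compiled form; this text tells all that it offers.
- The arm moves only by the tool step_arm, never from a script. Its argument "rows" is a list of rows, each a list of 2 entries, a list of its own where there are three numbers: the shift along the tool's x, y, z in mm, then the turn about the tool's z in degrees. A call has 1 to 12 rows; each row is the pose to reach, as a shift and turn from the pose commanded when the call began, along the tool's axes at that moment; what a row does not reach only later rows make up. A row lasts 1/8 s, in which the tool goes at most 62.5 mm and 10.7 degrees, less where a joint would pass 70% of its speed; a pose out of reach is approached as far as the arm can. A call with a gripper value outside its range is refused whole. "claw" is the gripper's target within -1 to 1 (shut at 1, half-way at 0, fully open at -1), set as the call begins (left out, the last holds). The fingers move at their own pace and stop on an object; the grip force is fixed at half the most. Time passes only in rows, so rows that repeat a pose let the fingers close. It gives the time, the measured TCP pose, the force, the opening and the grip force at its end, in the units of the state.
- bot.get_obs(): the state, without advancing time (a new reading comes with each control period).
- bot.camera(name): name is "side" or "top" or "wrist"; returns (picture, depth): 384x512x3 uint8, red, green, blue; 384x512 float32, m along the optical axis (not along the pixel's ray), 0 where there is no reading.
- bot.camera_params(name): a dict with "fx", "fy", "cx", "cy" (pixels), "pose" (4x4, takes a point from camera to world coordinates). Camera axes: x right, y up, looking along -z (the intrinsics and any distortion apply to the point x, -y, -z); pixel columns grow to the right and rows downward; lengths in m; the calibration is good to about 2 mm. A picture is of the moment at which its call begins: read the wrist's pose just before it. camera_params takes no time and is no camera call; for the wrist camera it gives the pose at the moment of the call.
- bot.job_done(): hands the job in; it is judged then, once.
Trained networks look in the newest picture that a camera, given by its name, has taken for a name from the list of things; names that differ only in an ending like _2 or _b are one class to them, and where a whole thing is asked for, a point or a joint stands for the part that bears it (a point fixed in the world has none). Each returns a list of dicts, best first, with "score" (0 to 1); they miss things now and then, are a little off and sometimes report something else, mostly with a low value. They report only what shows in the picture. A call takes as long as a camera call. They do not tell look-alikes from the thing itself.
- bot.trace(target, camera): "pixels" (384x512 bool, what is visible of it) and "uv" ([column, row] in pixels, amid what is visible of it).
The state is a dict: "clock": time; "joint_pos": joint angles; "joint_vel": joint speeds; "tau": joint torques, N m; "eef_pos": TCP position; "tool_rot": TCP orientation; "ft_force": force on the tool from outside, world axes, zero at the start; "ft_torque": the same for the moment, N m; "grip_width": finger opening in m; "grasp_force": force on a finger pad.
Only numpy, scipy, OpenCV 4.12 (cv2) and the standard library are available. Lean on these libraries where they do the work, as an engineer would, in place of code of your own. Each camera call takes 0.05 s, during which the arm holds its last target. There are 200 camera calls.

## Working session

There is one attempt and no reset: what is moved stays moved. The work goes in short steps, Python scripts to look and compute and a tool call to move; the robot and the scene stay as the last step left them, time stands still between calls to the robot, and variables do not carry over. Pictures are saved under pics/ and viewed, at most 10 in all, crops included, and the job is handed in when it is done.

Besides the shell and the picture viewer there is one more tool, called after "Request:" as a command line: name --argument value ..., lists and objects as JSON in quotes. step_arm: Moves the arm, as the interface text tells. Its arguments: {"type":"object","properties":{"rows":{"type":"array"},"claw":{"type":"number"}},"required":["rows"]}

```bash
mkdir -p pics
cat > h.py <<'E'
import numpy as np, cv2
from workcell import bot
def pts(cam,depth,uv):
    p=bot.camera_params(cam); u,v=uv[:,0],uv[:,1]; d=depth[v.astype(int),u.astype(int)]
    c=np.stack([(u-p['cx'])/p['fx']*d,-(v-p['cy'])/p['fy']*d,-d,np.ones_like(d)])
    return (p['pose']@c).T[:,:3][d>0]
E
python3 - <<'E'
from h import *
print(bot.get_obs())
ims=[]
for c in ['top','side']:
    im,d=bot.camera(c); ims.append(im); np.save(f'{c}.npy',d)
    print(c, {k:(v if k!='pose' else np.round(v,3).tolist()) for k,v in bot.camera_params(c).items()})
    for n in ['knob_center','ring_center','ring_mark','press','block']:
        for r in bot.trace(n,c)[:2]:
            m=r['pixels']; vv,uu=np.nonzero(m); 
            P=pts(c,d,np.stack([uu,vv],1).astype(float))
            print(c,n,round(r['score'],2),r['uv'],m.sum(),np.round(np.median(P,0),3) if len(P) else None, np.round(P.max(0),3) if len(P) else None)
cv2.imwrite('pics/a.png',cv2.resize(np.vstack(ims)[:,:,::-1],None,fx=.78,fy=.78))
E
```

```text
{'clock': 0.0, 'joint_pos': array([1.31297705e+00, 2.41402326e-01, 3.74268655e-03, 1.33516520e+00,
       1.10453575e-05, 1.57081618e+00]), 'joint_vel': array([ 0.00159914,  0.00012915, -0.00151908,  0.00321513, -0.00176627,
        0.00065347]), 'tau': array([ 4.39166979e-05, -3.72319150e+01,  2.52406830e+01,  1.68827490e-02,
        1.19549636e-04, -8.29203884e-06]), 'eef_pos': array([0.12736601, 0.48302813, 0.30302514]), 'tool_rot': array([ 1.28562686e-01,  9.91700866e-01, -1.00512999e-03, -1.35852202e-04]), 'ft_force': array([ 0.55706791, -0.0474219 , -0.07878318]), 'ft_torque': array([0.04556456, 0.00059133, 0.03584501]), 'grasp_force': 0.0, 'grip_width': 0.08518702515069003}
top {'fx': 430.5922761143325, 'fy': 430.5922761143325, 'cx': 260.1443509551615, 'cy': 188.13766065419122, 'pose': [[-0.006, 0.998, -0.066, 0.474], [-1.0, -0.006, 0.005, -0.0], [0.005, 0.066, 0.998, 1.515], [0.0, 0.0, 0.0, 1.0]]}
top knob_center 0.96 [279.7, 192.7] 1569 [ 0.557 -0.073  0.022] [0.666 0.007 0.168]
top ring_center 0.88 [279.1, 190.4] 1513 [ 0.555 -0.073  0.022] [0.666 0.01  0.168]
top ring_mark
[... 404 characters left out ...]
34588596, 'fy': 384.43396034588596, 'cx': 258.65306878229, 'cy': 192.47471472045578, 'pose': [[-0.991, 0.093, -0.095, 0.494], [-0.132, -0.597, 0.791, 0.784], [0.017, 0.797, 0.604, 0.733], [0.0, 0.0, 0.0, 1.0]]}
side knob_center 0.96 [275.8, 204.6] 2375 [ 0.55  -0.048  0.043] [0.674 0.016 0.164]
side ring_center 0.64 [278.7, 201.1] 2262 [ 0.549 -0.047  0.051] [0.667 0.016 0.164]
side ring_mark 0.63 [261.9, 181.1] 196 [ 0.578 -0.067  0.126] [ 0.605 -0.053  0.136]
side press 0.78 [276.6, 202.8] 2232 [ 0.548 -0.047  0.049] [0.667 0.016 0.164]
side block 0.91 [281.4, 264.4] 475 [0.504 0.125 0.018] [0.54  0.154 0.022]
side block 0.78 [333.5, 217.4] 330 [ 0.387 -0.057  0.017] [ 0.419 -0.04   0.022]
```

View pics/a.png

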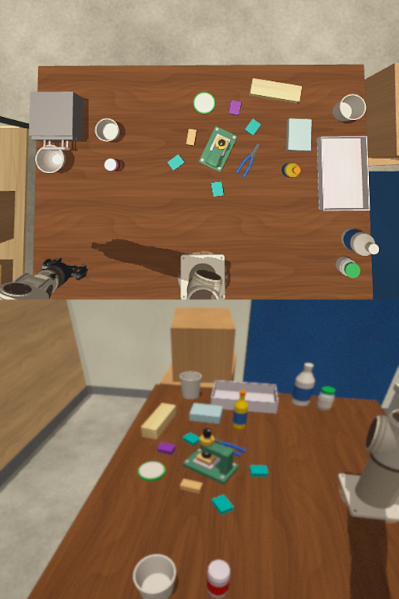

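Run:
```python
from h import *
ims=[]
for c,(x0,y0,w,h) in {'top':(225,140,110,90),'side':(220,155,110,90)}.items():
    im,d=bot.camera(c)
    ims.append(cv2.resize(im[y0:y0+h,x0:x0+w],None,fx=3.6,fy=3.6,interpolation=cv2.INTER_CUBIC))
    vv,uu=np.mgrid[y0:y0+h,x0:x0+w]; uv=np.stack([uu.ravel(),vv.ravel()],1).astype(float)
    uv=uv[d[uv[:,1].astype(int),uv[:,0].astype(int)]>0]
    P=pts(c,d,uv)
    for lo,hi in [(.152,.175),(.118,.135),(.098,.113)]:
        k=(P[:,2]>lo)&(P[:,2]<hi)&(abs(P[:,0]-.56)<.12)&(abs(P[:,1]+.07)<.1)
        if k.sum(): print(c,lo,k.sum(),P[k].mean(0).round(4),P[k].min(0).round(3),P[k].max(0).round(3),uv[k].mean(0))
    g=im.astype(int); m=(g[...,1]>g[...,0]+25)&(g[...,1]>g[...,2]+15)
    P2=P[(m[uv[:,1].astype(int),uv[:,0].astype(int)])&(abs(P[:,2]-.018)<.006)]
    print(c,len(P2),cv2.minAreaRect((P2[:,:2]*1000).astype(np.float32)))
cv2.imwrite('pics/b.png',np.hstack(ims)[:,:,::-1])
```

```text
top 0.152 62 [ 0.5797 -0.0831  0.1607] [ 0.566 -0.096  0.155] [ 0.592 -0.07   0.166] [284.06451613 182.64516129]
top 0.118 121 [ 0.5788 -0.0827  0.1271] [ 0.555 -0.108  0.118] [ 0.605 -0.059  0.133] [283.33884298 183.72727273]
top 0.098 335 [ 0.5248 -0.0571  0.1058] [ 0.481 -0.096  0.099] [ 0.574 -0.02   0.112] [275.29850746 200.72238806]
top 819 ((585.2450561523438, -72.14335632324219), (319.1031494140625, 288.6048583984375), 74.75424194335938)
side 0.152 75 [ 0.581  -0.0758  0.1594] [ 0.567 -0.092  0.152] [ 0.595 -0.065  0.163] [265.02666667 168.45333333]
side 0.118 158 [ 0.5799 -0.0698  0.1258] [ 0.555 -0.099  0.118] [ 0.605 -0.053  0.134] [264.83544304 179.96835443]
side 0.098 410 [ 0.5337 -0.0504  0.1048] [ 0.484 -0.089  0.098] [ 0.604 -0.015  0.113] [280.75365854 191.96097561]
side 699 ((602.8087158203125, -105.98805236816406), (149.98062133789062, 312.2904052734375), 46.77217483520508)
```

View pics/b.png

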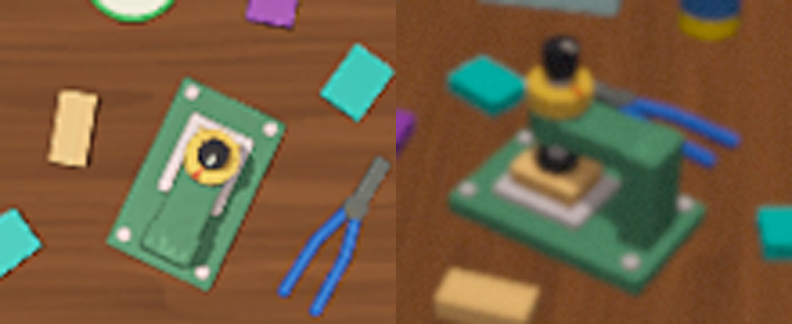

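```bash
cat >> h.py <<'E'
from scipy.spatial.transform import Rotation as R
def shift(target):
    o=bot.get_obs(); r=R.from_quat(o['tool_rot']); return (r.inv().apply(np.array(target)-o['eef_pos'])*1000).round(1)
def st():
    o=bot.get_obs(); r=R.from_quat(o['tool_rot']).as_matrix()
    print('t',round(o['clock'],2),'q',o['joint_pos'].round(3),'p',o['eef_pos'].round(4),'yang',np.degrees(np.arctan2(r[1,1],r[0,1])).round(1),'tilt',r[:2,2].round(4),'F',o['ft_force'].round(2),'T',o['ft_torque'].round(3),'tau6',o['tau'][5].round(4),'w',o['grip_width'].round(4),'gf',round(o['grasp_force'],1))
E
python3 -c "
from h import *
print(shift([.580,-.080,.30]))"
```

```text
[-581.2 -429.5    3.9]
```

Request:
step_arm --rows '[[[-50, -37, 0], 0], [[-100, -74, 0], 0], [[-150, -111, 0], 0], [[-200, -148, 0], 0], [[-250, -185, 0], 0], [[-300, -222, 0], 0], [[-350, -259, 0], 0], [[-400, -296, 0], 0], [[-450, -333, 0], 0], [[-500, -370, 0], 0], [[-550, -407, 0], 0], [[-581, -430, 0], 0]]'

```text
clock: 2.2
eef_pos: [0.581, -0.0831, 0.3035]
tool_rot: [0.13, 0.992, -0.0, 0.0]
ft_force: [-0.0, -0.0, 0.3]
grip_width: 0.0853
grasp_force: 0.0
```

```bash
python3 -c "
from h import *
st(); print(shift([.580,-.080,.30]))"
```

```text
Traceback (most recent call last):
  File "h.py", line 12, in st
    print('t',round(o['clock'],2),'q',o['joint_pos'].round(3),'p',o['eef_pos'].round(4),'yang',np.degrees(np.arctan2(r[1,1],r[0,1])).round(1),'tilt',r[:2,2].round(4),'F',o['ft_force'].round(2),'T',o['ft_torque'].round(3),'tau6',o['tau'][5].round(4),'w',o['grip_width'].round(4),'gf',round(o['grasp_force'],1))
                                                                                                                                                                                                                                                             ^^^^^^^^^^^^^^^^^^^^^
AttributeError: 'float' object has no attribute 'round'
```

```bash
sed -i "s/o\['grip_width'\].round(4)/round(o['grip_width'],4)/" h.py
python3 - <<'E'
from h import *
st()
im,d=bot.camera('wrist')
vv,uu=np.mgrid[0:384,0:512]; uv=np.stack([uu.ravel(),vv.ravel()],1).astype(float)
uv=uv[d.ravel()>0]; P=pts('wrist',d,uv)
print(np.round(bot.camera_params('wrist')['pose'],3).tolist())
for lo,hi in [(.157,.166),(.122,.131),(.102,.110)]:
    k=(P[:,2]>lo)&(P[:,2]<hi)&(abs(P[:,0]-.58)<.12)&(abs(P[:,1]+.08)<.1)
    if k.sum(): 
        Q=P[k]; print(lo,k.sum(),Q.mean(0).round(4),Q.min(0).round(4),Q.max(0).round(4),cv2.minEnclosingCircle((Q[:,:2]*1000).astype(np.float32)),uv[k].mean(0))
cv2.imwrite('pics/c.png',im[:,:,::-1])
E
```

```text
t 2.2 q [-0.142  0.416  0.252  1.406 -0.     0.118] p [ 0.581  -0.0831  0.3035] yang 75.1 tilt [ 0.0003 -0.0002] F [-0.05 -0.03  0.34] T [ 0.019 -0.004  0.009] tau6 0.2566 w 0.0853 gf 0.0
[[0.26, -0.911, -0.319, 0.501], [0.966, 0.245, 0.088, -0.064], [-0.002, -0.331, 0.944, 0.373], [0.0, 0.0, 0.0, 1.0]]
0.157 993 [ 0.5805 -0.0838  0.1606] [ 0.5671 -0.0986  0.157 ] [ 0.5964 -0.0696  0.1631] ((581.4691162109375, -84.36178588867188), 15.012247085571289) [254.0040282  197.69284995]
0.122 1321 [ 0.573  -0.0821  0.1265] [ 0.5557 -0.1095  0.122 ] [ 0.6051 -0.0585  0.1287] ((581.5127563476562, -83.9146728515625), 25.920120239257812) [253.44814534 175.22028766]
0.102 4649 [ 0.5251 -0.0568  0.1044] [ 0.483  -0.0975  0.102 ] [ 0.5776 -0.0201  0.1069] ((531.1624755859375, -59.824859619140625), 48.1823844909668) [267.27468273 109.59625726]
```

View pics/c.png

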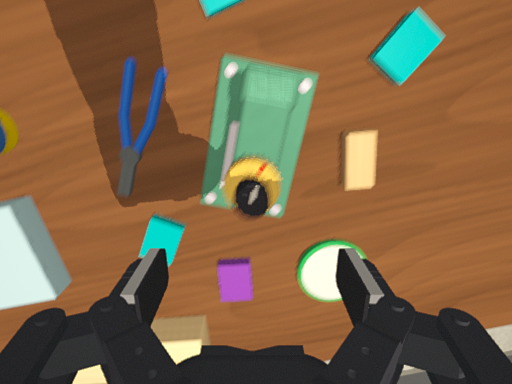

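Request:
step_arm --rows '[[[0, -1, 0], -10], [[0, -1, 0], -20], [[0, -1, 10], -30], [[0, -1, 20], -40], [[0, -1, 35], -50], [[0, -1, 50], -60], [[0, -1, 65], -70], [[0, -1, 80], -70], [[0, -1, 92], -70], [[0, -1, 98], -70], [[0, -1, 98], -70]]'

```text
clock: 3.62
eef_pos: [0.5793, -0.0814, 0.2055]
tool_rot: [-0.463, 0.886, 0.0, -0.0]
ft_force: [0.6, 0.1, -0.3]
grip_width: 0.0852
grasp_force: 0.0
```

```bash
python3 -c "
from h import *
st()"
```

```text
t 3.62 q [-0.14   0.465  0.068  1.175  0.    -1.103] p [ 0.5793 -0.0814  0.2055] yang 145.2 tilt [-0.0007  0.0001] F [ 0.65  0.07 -0.28] T [-0.019 -0.017  0.037] tau6 0.0065 w 0.0852 gf 0.0
```

Request:
step_arm --rows '[[[1, -3, 0], 0], [[1, -3, 0], 0]]'

```text
clock: 3.88
eef_pos: [0.5818, -0.0842, 0.2066]
tool_rot: [-0.463, 0.886, -0.0, 0.001]
ft_force: [-0.1, -0.5, 0.1]
grip_width: 0.0853
grasp_force: 0.0
```

Request:
step_arm --rows '[[[0, 0, 0], 0], [[0, 0, 0], 0], [[0, 0, 0], 0], [[0, 0, 0], 0], [[0, 0, 0], 0], [[0, 0, 0], 0], [[0, 0, 0], 0]]' --claw 1

```text
clock: 4.75
eef_pos: [0.579, -0.0823, 0.2063]
tool_rot: [-0.464, 0.886, 0.003, -0.001]
ft_force: [-7.9, 5.2, 6.9]
grip_width: 0.0264
grasp_force: 59.2
```

```bash
python3 -c "
from h import *
st()"
```

```text
t 4.75 q [-0.142  0.467  0.073  1.183  0.003 -1.107] p [ 0.579  -0.0823  0.2063] yang 145.3 tilt [-0.0047  0.0034] F [-7.87  5.24  6.89] T [ 0.901  1.539 -0.041] tau6 -0.0302 w 0.0264 gf 59.2
```

Request:
step_arm --rows '[[[0, 2, 0], 0], [[0, 3.5, 0], 0], [[0, 3.5, 0], 0]]'

```text
clock: 5.12
eef_pos: [0.5785, -0.082, 0.2063]
tool_rot: [-0.464, 0.886, -0.0, 0.0]
ft_force: [-1.6, 1.0, 3.7]
grip_width: 0.0263
grasp_force: 59.2
```

```bash
python3 -c "
from h import *
st()"
```

```text
t 5.12 q [-0.141  0.462  0.066  1.174 -0.    -1.105] p [ 0.5785 -0.082   0.2063] yang 145.2 tilt [ 0.0007 -0.0001] F [-1.62  1.03  3.67] T [0.223 0.469 0.081] tau6 0.0486 w 0.0263 gf 59.2
```

Request:
step_arm --rows '[[[0, 0, 0], 4], [[0, 0, 0], 8], [[0, 0, 0], 12]]'

```text
clock: 5.5
eef_pos: [0.5783, -0.0818, 0.2063]
tool_rot: [-0.368, 0.93, 0.0, 0.0]
ft_force: [-3.7, 1.4, 5.6]
grip_width: 0.0262
grasp_force: 59.2
```

```bash
python3 -c "
from h import *
st()"
```

```text
t 5.5 q [-0.141  0.462  0.066  1.175  0.    -0.894] p [ 0.5783 -0.0818  0.2063] yang 133.1 tilt [-0.      0.0005] F [-3.66  1.36  5.62] T [0.328 0.642 0.237] tau6 -0.2033 w 0.0262 gf 59.2
```

Request:
step_arm --rows '[[[0, 0, 0], 4], [[0, 0, 0], 8], [[0, 0, 0], 12], [[0, 0, 0], 16], [[0, 0, 0], 20], [[0, 0, 0], 24]]'

```text
clock: 6.25
eef_pos: [0.5781, -0.0813, 0.2063]
tool_rot: [-0.166, 0.986, 0.001, -0.0]
ft_force: [-4.3, 2.5, 6.1]
grip_width: 0.0263
grasp_force: 59.3
```

```bash
python3 -c "
from h import *
st()"
```

```text
t 6.25 q [-1.400e-01  4.620e-01  6.600e-02  1.175e+00  1.000e-03 -4.750e-01] p [ 0.5781 -0.0813  0.2063] yang 109.2 tilt [-0.0006  0.0015] F [-4.25  2.47  6.07] T [0.574 0.772 0.272] tau6 -0.202 w 0.0263 gf 59.3
```

Request:
step_arm --rows '[[[0, 0, 0], 4], [[0, 0, 0], 8], [[0, 0, 0], 12]]'

```text
clock: 6.62
eef_pos: [0.578, -0.0811, 0.2063]
tool_rot: [-0.063, 0.998, 0.001, -0.0]
ft_force: [-4.2, 3.5, 6.4]
grip_width: 0.0262
grasp_force: 59.3
```

```bash
python3 -c "
from h import *
st()"
```

```text
t 6.62 q [-0.14   0.462  0.066  1.176  0.002 -0.265] p [ 0.578  -0.0811  0.2063] yang 97.2 tilt [-0.0007  0.002 ] F [-4.2   3.45  6.42] T [0.703 0.796 0.244] tau6 -0.2018 w 0.0262 gf 59.3
```

Request:
step_arm --rows '[[[0, 0, 0], 4], [[0, 0, 0], 8], [[0, 0, 0], 12]]'

```text
clock: 7.0
eef_pos: [0.578, -0.0808, 0.2063]
tool_rot: [0.042, 0.999, 0.001, -0.0]
ft_force: [-3.7, 4.3, 7.8]
grip_width: 0.0263
grasp_force: 59.4
```

```bash
python3 -c "
from h import *
st()"
```

```text
t 7.0 q [-0.14   0.462  0.066  1.176  0.002 -0.056] p [ 0.578  -0.0808  0.2063] yang 85.2 tilt [-0.0007  0.0026] F [-3.74  4.35  7.76] T [0.854 0.844 0.33 ] tau6 -0.1319 w 0.0263 gf 59.4
```

Request:
step_arm --rows '[[[0, 0, 0], 2], [[0, 0, 0], 4]]'

```text
clock: 7.25
eef_pos: [0.578, -0.0807, 0.2063]
tool_rot: [0.076, 0.997, 0.001, -0.0]
ft_force: [-4.4, 4.5, 6.2]
grip_width: 0.0263
grasp_force: 59.4
```

```bash
python3 -c "
from h import *
st()
for c in ['side']*4:
  bot.camera(c); o=bot.get_obs(); print(o['ft_torque'].round(3),o['tau'][5].round(4))"
```

```text
t 7.25 q [-0.14   0.462  0.066  1.176  0.003  0.013] p [ 0.578  -0.0807  0.2063] yang 81.3 tilt [-0.0007  0.0027] F [-4.44  4.51  6.23] T [0.879 0.768 0.337] tau6 0.1229 w 0.0263 gf 59.4
[0.892 0.746 0.241] 0.3225
[0.882 0.819 0.209] 0.2515
[0.902 0.747 0.142] 0.1705
[0.858 0.802 0.144] 0.1563
```

Request:
step_arm --rows '[[[0, 0, 0], 2], [[0, 0, 0], 4]]'

```text
clock: 7.7
eef_pos: [0.5781, -0.0806, 0.2063]
tool_rot: [0.111, 0.994, 0.001, -0.0]
ft_force: [-3.2, 4.9, 6.4]
grip_width: 0.0263
grasp_force: 59.4
```

```bash
python3 -c "
from h import *
st()
for c in ['side']*4:
  bot.camera(c); o=bot.get_obs(); print(o['ft_torque'].round(3),o['tau'][5].round(4))"
```

```text
t 7.7 q [-0.14   0.462  0.066  1.176  0.003  0.082] p [ 0.5781 -0.0806  0.2063] yang 77.3 tilt [-0.0007  0.0029] F [-3.24  4.94  6.39] T [0.946 0.692 0.379] tau6 0.1519 w 0.0263 gf 59.4
[0.93  0.717 0.236] 0.351
[0.99  0.738 0.175] 0.28
[0.957 0.798 0.195] 0.1992
[0.894 0.751 0.188] 0.185
```

Request:
step_arm --rows '[[[0, 0, 0], 2], [[0, 0, 0], 4], [[0, 0, 0], 4.5], [[0, 0, 0], 4.5], [[0, 0, 0], 4.5], [[0, 0, 0], 4.5]]'

```text
clock: 8.65
eef_pos: [0.5781, -0.0805, 0.2063]
tool_rot: [0.149, 0.989, 0.002, -0.001]
ft_force: [-4.1, 6.0, 5.0]
grip_width: 0.0264
grasp_force: 59.4
```

Run:
```python
from h import *
st()
im,d=bot.camera('side'); cv2.imwrite('pics/d.png',cv2.resize(im[140:245,200:340],None,fx=5,fy=5,interpolation=cv2.INTER_CUBIC)[:,:,::-1])
```

```text
t 8.65 q [-0.14   0.462  0.066  1.176  0.003  0.16 ] p [ 0.5781 -0.0805  0.2063] yang 72.8 tilt [-0.0006  0.0031] F [-4.15  5.98  5.04] T [1.076 0.737 0.25 ] tau6 0.3021 w 0.0264 gf 59.4
```

View pics/d.png

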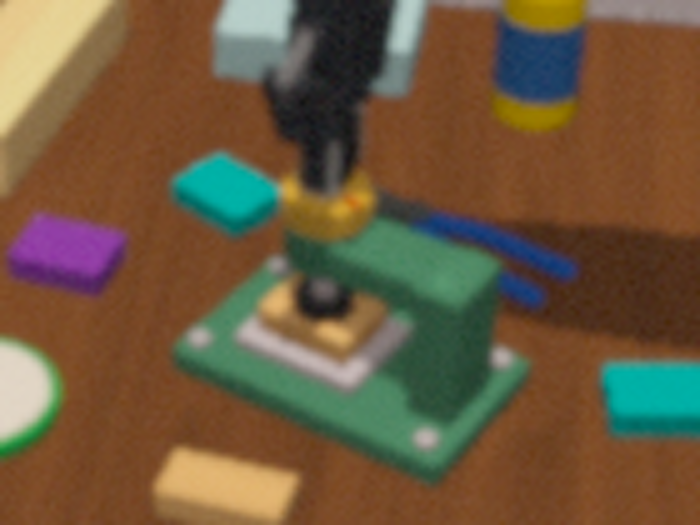

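Request:
step_arm --rows '[[[0, 0, 0], 0], [[0, 0, 0], 0], [[0, 0, 0], 0], [[0, 0, 0], 0], [[0, 0, 0], 0], [[0, 0, 0], 0], [[0, 0, 0], 0]]' --claw -1

```text
clock: 9.57
eef_pos: [0.5784, -0.0819, 0.2059]
tool_rot: [0.15, 0.989, -0.0, -0.0]
ft_force: [0.2, -0.1, -0.3]
grip_width: 0.0855
grasp_force: 0.0
```

```bash
python3 -c "
from h import *
st();print(shift([.5793,-.081,.183]))
print([ (r['score'],r['uv']) for r in (bot.camera('top') and bot.trace('ring_mark','top'))])"
```

```text
t 9.57 q [-0.141  0.463  0.066  1.174 -0.     0.161] p [ 0.5784 -0.0819  0.2059] yang 72.7 tilt [-0. -0.] F [ 0.16 -0.15 -0.33] T [-0.078 -0.053  0.048] tau6 0.0001 w 0.0855 gf 0.0
[-0.6  1.2 22.9]
[]
```

Request:
step_arm --rows '[[[-0.5, 1, 8], 0], [[-0.5, 1, 16], 0], [[-0.5, 1, 23], 0], [[-0.5, 1, 23], 0], [[-0.5, 1, 23], 0]]'

```text
clock: 10.3
eef_pos: [0.5792, -0.0812, 0.1829]
tool_rot: [0.15, 0.989, 0.0, 0.0]
ft_force: [-0.9, -0.6, -0.4]
grip_width: 0.0852
grasp_force: 0.0
```

Request:
step_arm --rows '[[[0, 0, 0], 0], [[0, 0, 0], 0], [[0, 0, 0], 0], [[0, 0, 0], 0], [[0, 0, 0], 0]]' --claw 1

```text
clock: 10.92
eef_pos: [0.5795, -0.0808, 0.1838]
tool_rot: [0.15, 0.989, 0.001, 0.001]
ft_force: [-1.5, 1.7, 5.3]
grip_width: 0.0473
grasp_force: 61.7
```

Run:
```python
from h import *
st()
im,d=bot.camera('side'); cv2.imwrite('pics/e.png',cv2.resize(im[130:235,200:340],None,fx=5,fy=5,interpolation=cv2.INTER_CUBIC)[:,:,::-1])
```

```text
t 10.93 q [-1.390e-01  4.810e-01  3.400e-02  1.123e+00  1.000e-03  1.620e-01] p [ 0.5795 -0.0808  0.1838] yang 72.7 tilt [0.0014 0.0008] F [-1.53  1.69  5.32] T [0.553 0.223 0.002] tau6 -0.0476 w 0.0473 gf 61.7
```

View pics/e.png

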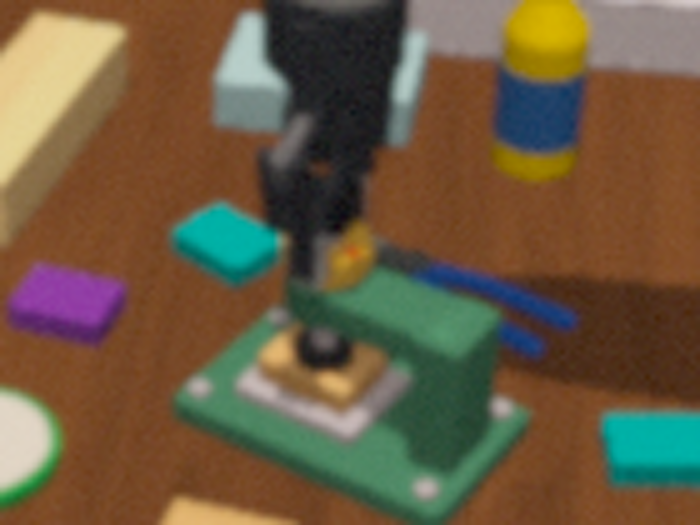

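The fingers are around the brass ring at about (340,260) and clear of the knob. The red mark at (350,250) has not moved, so I turn the ring now.

Request:
step_arm --rows '[[[0, 0, 0], 5], [[0, 0, 0], 10], [[0, 0, 0], 15], [[0, 0, 0], 20], [[0, 0, 0], 25], [[0, 0, 0], 30], [[0, 0, 0], 35], [[0, 0, 0], 40], [[0, 0, 0], 45], [[0, 0, 0], 50]]'

```text
clock: 12.22
eef_pos: [0.5794, -0.0808, 0.1838]
tool_rot: [0.555, 0.832, 0.001, 0.0]
ft_force: [-1.2, 1.3, 5.8]
grip_width: 0.0477
grasp_force: 61.9
```

```bash
python3 -c "
from h import *
st()"
```

```text
t 12.22 q [-1.390e-01  4.810e-01  3.400e-02  1.123e+00  1.000e-03  1.037e+00] p [ 0.5794 -0.0808  0.1838] yang 22.6 tilt [0.0013 0.0005] F [-1.2   1.29  5.85] T [0.423 0.175 0.192] tau6 -0.4106 w 0.0477 gf 61.9
```

Request:
step_arm --rows '[[[0, 0, 0], 3], [[0, 0, 0], 6]]'

```text
clock: 12.48
eef_pos: [0.5794, -0.0808, 0.1838]
tool_rot: [0.597, 0.802, 0.001, 0.0]
ft_force: [-1.7, 1.2, 5.9]
grip_width: 0.0478
grasp_force: 61.9
```

```bash
python3 -c "
from h import *
st()"
```

```text
t 12.47 q [-1.390e-01  4.810e-01  3.400e-02  1.123e+00  1.000e-03  1.141e+00] p [ 0.5794 -0.0808  0.1838] yang 16.7 tilt [0.0013 0.0005] F [-1.67  1.16  5.86] T [0.438 0.184 0.128] tau6 -0.1856 w 0.0478 gf 61.9
```

Request:
step_arm --rows '[[[0, 0, 0], 3], [[0, 0, 0], 6]]'

```text
clock: 12.72
eef_pos: [0.5794, -0.0807, 0.1838]
tool_rot: [0.637, 0.771, 0.0, 0.0]
ft_force: [-1.7, 0.6, 5.4]
grip_width: 0.0479
grasp_force: 62.0
```

```bash
python3 -c "
from h import *
st()"
```

```text
t 12.72 q [-0.139  0.481  0.034  1.123  0.     1.242] p [ 0.5794 -0.0807  0.1838] yang 10.9 tilt [0.0012 0.0001] F [-1.66  0.57  5.37] T [0.193 0.211 2.624] tau6 2.1972 w 0.0479 gf 62.0
```

Request:
step_arm --rows '[[[0, 0, 0], 0], [[0, 0, 0], 0], [[0, 0, 0], 0]]'

```text
clock: 13.1
eef_pos: [0.5797, -0.082, 0.1838]
tool_rot: [0.638, 0.77, -0.0, 0.001]
ft_force: [-1.1, -1.9, 5.2]
grip_width: 0.0478
grasp_force: 62.3
```

Request:
step_arm --rows '[[[0, 0, 0], 0], [[0, 0, 0], 0], [[0, 0, 0], 0], [[0, 0, 0], 0], [[0, 0, 0], 0], [[0, 0, 0], 0], [[0, 0, 0], 0]]' --claw -1

```text
clock: 13.98
eef_pos: [0.5792, -0.0811, 0.1829]
tool_rot: [0.638, 0.77, 0.0, 0.0]
ft_force: [-0.6, -0.0, -0.1]
grip_width: 0.0851
grasp_force: 0.0
```

Request:
step_arm --rows '[[[0, 0, -15], 0], [[0, 0, -30], 0], [[0, 0, -50], 0], [[0, 0, -75], 0], [[0, 0, -100], 0], [[0, 0, -120], 0], [[0, 0, -120], 0], [[0, 0, -120], 0]]'

```text
clock: 14.98
eef_pos: [0.579, -0.0811, 0.3027]
tool_rot: [0.638, 0.77, -0.0, -0.0]
ft_force: [-0.3, 0.0, -0.0]
grip_width: 0.0856
grasp_force: 0.0
```

Run:
```python
from h import *
st()
im,d=bot.camera('wrist')
g=im.astype(int); m=(g[...,0]>150)&(g[...,1]<110)&(g[...,2]<80)
vv,uu=np.nonzero(m&(d>0)); P=pts('wrist',d,np.stack([uu,vv],1).astype(float))
P=P[(np.hypot(P[:,0]-.5793,P[:,1]+.081)<.03)&(abs(P[:,2]-.127)<.006)]
c=P.mean(0) if len(P) else np.zeros(3); print(len(P),c,np.degrees(np.arctan2(c[1]+.082,c[0]-.580)))
cv2.imwrite('pics/f.png',im[:,:,::-1])
```

```text
t 14.97 q [-0.139  0.412  0.243  1.403  0.     1.244] p [ 0.579  -0.0811  0.3027] yang 10.7 tilt [-0.0002  0.    ] F [-0.29  0.   -0.03] T [ 0.005  0.043 -0.022] tau6 -0.0 w 0.0856 gf 0.0
40 [ 0.58179555 -0.0611252   0.12772444] 85.08378063655498
```

View pics/f.png

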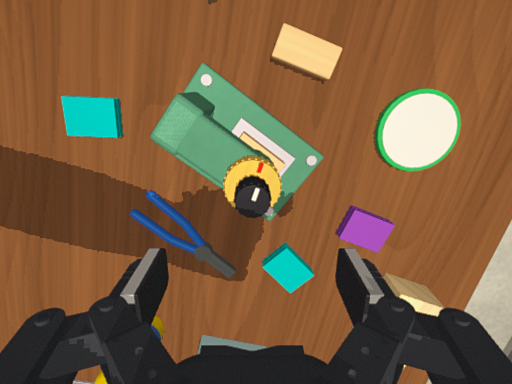

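Run:
```python
from h import *
im,d=bot.camera('wrist')
vv,uu=np.nonzero(d>0); P=pts('wrist',d,np.stack([uu,vv],1).astype(float))
near=np.hypot(P[:,0]-.58,P[:,1]+.082)
A=P[(abs(P[:,2]-.105)<.004)&(near<.15)&(near>.028)]
(c,s,a)=cv2.minAreaRect((A[:,:2]*1000).astype(np.float32)); print(c,s,a)
for lo,hi in [(.157,.166),(.122,.131)]:
    Q=P[(P[:,2]>lo)&(P[:,2]<hi)&(near<.05)]; k=cv2.minEnclosingCircle((Q[:,:2]*1000).astype(np.float32)); print(k)
    print('mark',np.degrees(np.arctan2(-61.1-k[0][1],581.8-k[0][0])))
```

```text
(526.9884033203125, -55.25010299682617) (50.13393783569336, 84.411865234375) 63.47189712524414
((579.1062622070312, -80.35578918457031), 15.01020622253418)
mark 82.03643845622233
((578.9411010742188, -80.20210266113281), 25.80390167236328)
mark 81.4880576969876
```

```bash
python3 -c "
from workcell import bot
print(bot.job_done())"
```

```text
the job is handed in; nothing more can be done
None
```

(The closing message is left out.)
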